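# Stand the paddle stirrer in the draining jar

### The job

After the washing-up, put the stirrer with the flat rectangular paddle into the tall white jar to drain, leaving the other stirrer, with the forked end, where it lies. Pick it up by the two ends of its cross bar, lift it clear of the bench, ease your grip bit by bit so that it swings and hangs plumb, paddle down, and grip it firmly again. Then lower the paddle to the bottom of the jar before letting go, and leave the stirrer standing there.

Things in the scene. Friction and masses are not known exactly. Their poses are not given: they have to be found in the camera images.
- stirrer: Paddle stirrer, 0.2 kg, lying: black square cross bar 16 x 16 x 36 mm with flat ends, bare metal shaft 8 mm thick, flat paddle 32 wide, 50 long, 4 thick. 200 mm from bar to paddle end; weight 125 mm from bar. Origin: middle of the bar, 8 mm above bench; y along bar, -x to paddle. Held by the bar's ends: at 40 N stays slanted, at 20 to 10 N swings down, at 4 N plumb; eased abruptly may drop.
- stirrer_end (a point): The middle of the paddle's far edge, 200 mm from the cross bar: the lowest point of the stirrer when it hangs plumb.
- jar: Tall round white ceramic jar fixed to the bench: 68 mm outside, 60 mm inside diameter, rim 90 mm and inner floor 6 mm above the bench. Origin: centre of its underside, on the bench. z up. The wide low white dish (120 mm across, 40 mm high) is not the jar.
- anchor_stirrer: The other stirrer, to be left alone: same black cross bar, shaft and hub, but a forked (two-pronged) end 50 mm wide instead of the paddle. Origin and axes as for the paddle stirrer.
Things that resemble listed ones, but are neither listed nor needed, are in the scene too. Leave any orange look-alike of the jar alone. What is shaped like the stirrer but red is not meant.

How it is judged:
On the way, in this order (a step that is already met when the one before it is completed fails the run):
1. the stirrer hangs plumb (within 15 degrees), paddle down, still, gripped firmly in the fingers (over 6 N a finger), its paddle at least 30 mm clear of the bench (angle between stirrer's own x axis and vertical below 0.27 rad and height (world z) of stirrer_end above 0.03 m and contact force between the fingers and stirrer above 12 N and angular speed of stirrer below 0.6 rad/s), for 0.4 s.
2. still held in the fingers, the paddle is in the jar, its end within 25 mm of the jar's floor (horizontal distance between stirrer_end and jar below 0.032 m and z of stirrer_end in the frame of jar below 0.031 m and contact force between the fingers and stirrer above 0.5 N), for 0.1 s.
At the end, for the whole second after the job is handed in: The paddle stirrer stands in the tall jar, paddle down, its paddle end inside the jar and within 20 mm of the jar's floor, leaning no more than 43 degrees from upright (against the rim is fine), released and at rest; the other stirrer lies within 30 mm of where it was (horizontal distance between stirrer_end and jar below 0.032 m and z of stirrer_end in the frame of jar below 0.026 m and angle between stirrer's own x axis and vertical below 0.75 rad and linear speed of stirrer below 0.05 m/s and distance of anchor_stirrer from where it was at the start of the episode below 0.03 m); the robot touches nothing.
It fails at once if the other stirrer (forked end) is moved more than 30 mm (distance of anchor_stirrer from where it was at the start of the episode above 0.03 m).
It also fails if it takes over 61 s, if anything falls off the work surface, if the arm or the gripper's body presses on something with over 40 N, if the wrist force passes 120 N, or if a joint passes its speed limit or range.

### The arm

A 7-joint arm with a two-finger parallel gripper is mounted at the origin on the work surface. World frame = base frame: x ahead of the robot, y to its left, z up, the work surface at z = 0. Lengths are in m, angles in rad, forces in N, time in s.
With the tool pointing down it reaches from about 0.4 to 0.85 m from the base axis. Payload 4.4 kg.
Tool frame: the origin (TCP) lies midway between the tips of the shut fingers; the grasp point (between the pads) lies 19 mm behind it; z points along the fingers, y is the line along which they close (so a half turn about z gives the same grasp; the last joint's range is limited). The gripper opens to 94 mm and grips with 3 to 60 N. Pads are 16 mm wide; open, the fingers measure 119 mm over their backs; the gripper's body (75 mm by 177 mm) begins 78 mm behind the grasp point.
Start: joints at [1.086, 0.628, 0.038, 1.517, -0.027, 0.996, -0.02], TCP at [0.264, -0.594, 0.205] pointing down, gripper open.
Joint ranges: [-3.06, 3.06], [-0.37, 2.12], [-1.25, 1.32], [0.18, 2.47], [-1.1, 4.24], [0.23, 1.98], [-2.94, 2.94]. Speed limits (rad/s): [2.57, 2.57, 3.14, 3.14, 3.14, 3.14, 3.14].

### API

Orientations are given as a unit quaternion [x, y, z, w].
In Python, from plant import env, viewer gives the robot as it stands. Calls block until the motion is done:
- env.goto(position, orientation): joint-space move of the TCP to a pose.
- env.servo_line(position, v=0.15, rot=None, guard=None): straight line of the TCP; rot=None keeps the orientation; v is the mean speed in m/s. With guard (N) it stops when the force on the tool has changed by that much, and returns True; else False.
- env.goto_joints(angles): joint-space move.
- env.gripper_open() and env.grab(): open the fingers fully, or close them until they stop; the grip force is fixed at half the most.
- env.sleep(seconds).
- env.ik(position, orientation): joint angles nearest the present ones, or None.
- env.get_obs(): the state.
- viewer.grab_frame(name): name is "side" or "top"; returns a dict with "color" (384x512x3 uint8, blue, green, red), "camera_matrix" (3x3 intrinsics, pixels), "k1" (the pictures are not rectified: a ray, as slopes to the right and down, at radius r is drawn at 1 + k1 r^2 times it, then the intrinsics apply), "T" (4x4, takes a point from camera to world coordinates). Camera axes: x right, y down, z forward; pixel columns grow to the right and rows downward; lengths in m; the calibration is good to about 2 mm. A picture is of the moment at which its call begins. There is no depth.
A pose or a line that the arm cannot do raises env.IKError and nothing moves.
- env.finish_job(): hands the job in; it is judged then, once.
The state is a dict: "time_s": time; "q": joint angles; "qvel": joint speeds; "joint_efforts": joint torques, N m; "tool_pos": TCP position; "tool_rot": TCP orientation; "contact_force": force on the tool from outside, world axes, zero at the start; "torque": the same for the moment, N m; "width": finger opening in m; "grip_force": force on a finger pad.
Only numpy, scipy, OpenCV 4.12 (cv2) and the standard library are available. Lean on these libraries where they do the work, as an engineer would, in place of code of your own. Each camera call takes 0.05 s, during which the arm holds its last target. There are 200 camera calls.

## Working session

There is one attempt and no reset: what is moved stays moved. The work goes in short steps, each a Python script; the robot and the scene stay as the last script left them, time stands still between calls to the robot, and variables do not carry over. Pictures are saved under pics/ and viewed, at most 10 in all, crops included, and the job is handed in when it is done.

View pics/top0.png

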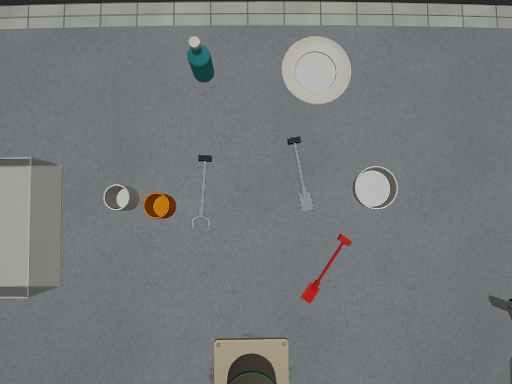

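View pics/side0.png

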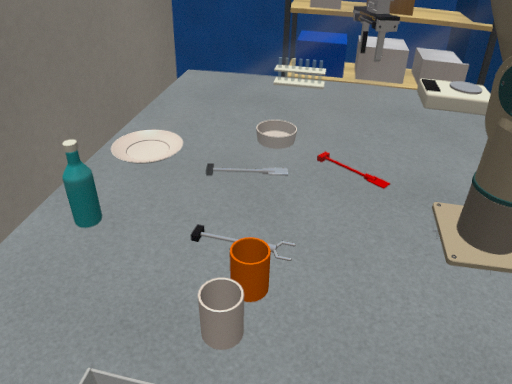

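```bash
cat > h.py <<'E'
import numpy as np, cv2
from scipy.spatial.transform import Rotation as R
def ray(d,u,v):
    K=d["camera_matrix"];k1=float(d["k1"])
    p=cv2.undistortPoints(np.array([[[u,v]]],float),K,np.array([k1,0,0,0.]))[0,0]
    T=d["T"];return T[:3,3],T[:3,:3]@np.array([p[0],p[1],1])
def atz(d,u,v,z):
    o,r=ray(d,u,v);return o+r*(z-o[2])/r[2]
def proj(d,P):
    T=np.linalg.inv(d["T"]);P=np.atleast_2d(P)
    return cv2.projectPoints(P@T[:3,:3].T+T[:3,3],np.zeros(3),np.zeros(3),d["camera_matrix"],np.array([float(d["k1"]),0,0,0]))[0][:,0]
def crop(img,x,y,w,h,s):
    return cv2.resize(img[y:y+h,x:x+w],None,fx=s,fy=s,interpolation=cv2.INTER_CUBIC)
def rot(yaw,el):
    # tool z: el=0 down, el=90 horizontal pointing along yaw; tool y horizontal (left of yaw)
    return (R.from_euler('z',yaw,degrees=True)*R.from_euler('y',-el,degrees=True)*R.from_matrix([[1,0,0],[0,-1,0],[0,0,-1]])).as_quat()
E
python3 - <<'E'
from h import *
t=np.load("top0.npz")["color"];s=np.load("side0.npz")["color"]
a=crop(t,270,128,60,90,6);b=crop(t,95,175,70,45,6)
o=np.zeros((560,800,3),np.uint8);o[:540,:360]=a;o[:270,370:790]=b
c=crop(s,190,275,70,75,3.5);o[280:280+c.shape[0],370:370+c.shape[1]]=c
cv2.imwrite("pics/c1.png",o)
E
```

```text
(no output)
```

View pics/c1.png

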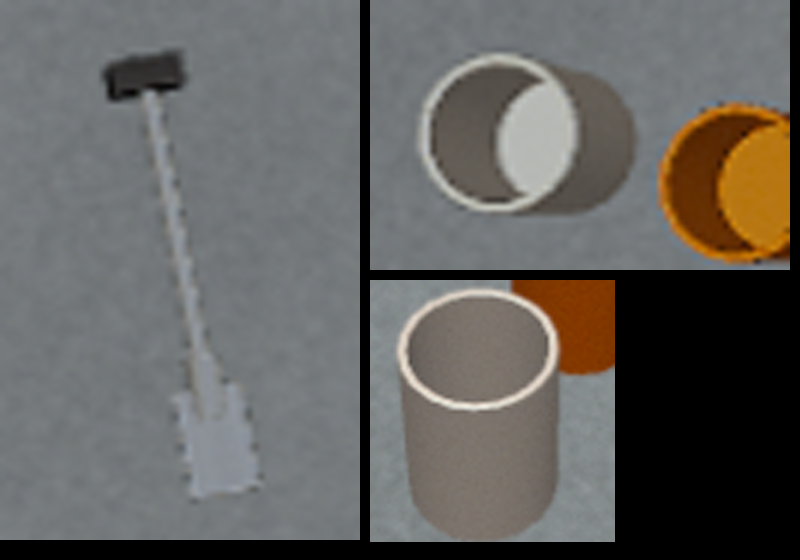

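The crop shows the paddle stirrer with its bar at about (293.8, 139.9) and its paddle end at (307, 209.8). The white jar's rim centre is at (116.1, 196.8) in the top picture and (220.5, 294.3) in the side picture, with the orange jar just to its right.

```bash
python3 - <<'E'
from h import *
from plant import env
t=np.load("top0.npz");s=np.load("side0.npz")
bar=atz(t,293.8,139.9,.014);end=atz(t,307,209.8,.008)
print("bar",bar,"end",end,np.linalg.norm(bar-end))
print("side bar",atz(s,210,169.5,.012),"side end",atz(s,288,172,.008))
d=(bar-end)[:2];yaw=np.degrees(np.arctan2(d[1],d[0]));print("yaw",yaw)
print("jar",atz(t,116.1,196.8,.09),atz(s,220.5,294.3,.09),"orange",atz(t,95+367/6-.4,175+182/6-.4,.09),"fork",atz(t,205,158,.014))
J=atz(t,116.1,196.8,.09)
def chk(p,y,e):
    p=np.array(p);q=rot(y,e);Rm=R.from_quat(q).as_matrix()
    return env.ik(p+Rm[:,2]*.019,q)
for e in (-40,-30,-20,0): print(e,chk([bar[0],bar[1],.012],yaw,e) is not None, chk([bar[0],bar[1],.12],yaw,e))
for e in (30,50,60,70,80,90):
    print(e,"lift",chk([bar[0],bar[1],.3],yaw,e) is not None,[ (y,z) for y in (-30,0,30,45,60,90) for z in (.31,.21) if chk([J[0],J[1],z],y,e) is not None])
E
```

```text
bar [ 0.64917841 -0.12845     0.014     ] end [ 0.45223877 -0.16257737  0.008     ] 0.19996474343255516
side bar [ 0.64715684 -0.11870181  0.012     ] side end [ 0.4522848  -0.15880997  0.008     ]
yaw 9.831068480822951
jar [0.4901289  0.34074285 0.09      ] [0.49171846 0.34388028 0.09      ] orange [0.46817669 0.23864817 0.09      ] fork [0.60007018 0.12114508 0.014     ]
-40 True [ 0.00837319  1.2198177   0.2129932   0.73705553  0.00663671  1.86363979
 -1.24695942]
-30 True [ 0.01268354  1.07863834  0.18943219  0.98026016 -0.01001142  1.59237141
 -1.25099254]
-20 True [ 0.0285856   0.95621347  0.16321861  1.19458498 -0.02702377  1.33071858
 -1.24268381]
0 True [ 0.09847224  0.76313056  0.09442698  1.57669252 -0.09044175  0.80604571
 -1.16969556]
30 lift True [(-30, 0.31), (-30, 0.21), (0, 0.31), (0, 0.21), (30, 0.31), (45, 0.31), (45, 0.21), (60, 0.31), (60, 0.21), (90, 0.31), (90, 0.21)]
50 lift True [(-30, 0.31), (-30, 0.21), (0, 0.31), (0, 0.21), (30, 0.31), (45, 0.31), (60, 0.31), (60, 0.21), (90, 0.31), (90, 0.21)]
60 lift True [(-30, 0.31), (-30, 0.21), (0, 0.31), (0, 0.21), (60, 0.31), (90, 0.31), (90, 0.21)]
70 lift True [(-30, 0.31), (-30, 0.21), (0, 0.31), (0, 0.21), (90, 0.31), (90, 0.21)]
80 lift True [(-30, 0.31), (-30, 0.21), (0, 0.31), (0, 0.21), (90, 0.31), (90, 0.21)]
90 lift True [(-30, 0.31), (-30, 0.21), (0, 0.31), (0, 0.21), (90, 0.21)]
```

```bash
cat >> h.py <<'E'
def snap(viewer,n,tag):
    f=viewer.grab_frame(n);np.savez(n+tag+".npz",**{k:f[k] for k in("camera_matrix","k1","T","color")});return f
E
python3 - <<'E'
from h import *
from plant import env,viewer
q=rot(9.8,0);B=np.array([.649,-.126,0])
env.goto(B+[0,0,.15],q)
print(env.servo_line(B+[0,0,.005],v=.08,guard=15))
env.grab();o=env.get_obs();print(o["width"],o["grip_force"],o["tool_pos"],o["time_s"])
env.servo_line(B+[0,0,.30],v=.08)
env.sleep(.3);o=env.get_obs();print(o["width"],o["grip_force"],o["tool_pos"],o["contact_force"],o["torque"],o["time_s"])
f=snap(viewer,"side","1");g=snap(viewer,"top","1")
p=proj(f,o["tool_pos"])[0].astype(int);print(p)
x,y=max(p[0]-100,0),max(p[1]-100,0)
a=crop(f["color"],x,y,200,275,2)
p=proj(g,o["tool_pos"])[0].astype(int);b=crop(g["color"],max(p[0]-90,0),max(p[1]-60,0),190,200,2)
O=np.zeros((560,800,3),np.uint8);O[:a.shape[0],:a.shape[1]]=a;O[:b.shape[0],410:410+b.shape[1]]=b;cv2.imwrite("pics/c2.png",O);print(x,y,p)
E
```

```text
False
0.03547699333404547 29.9916073679924 [ 0.64910464 -0.12625461  0.00501767] 5.1667
0.03533491672170364 29.999066591262817 [ 0.6489948  -0.12603451  0.29999848] [-1.22632844 -0.12375887 -2.15204511] [ 0.07257411 -0.1642222  -0.02527613] 9.3
[205  55]
105 0 [310 110]
```

View pics/c2.png

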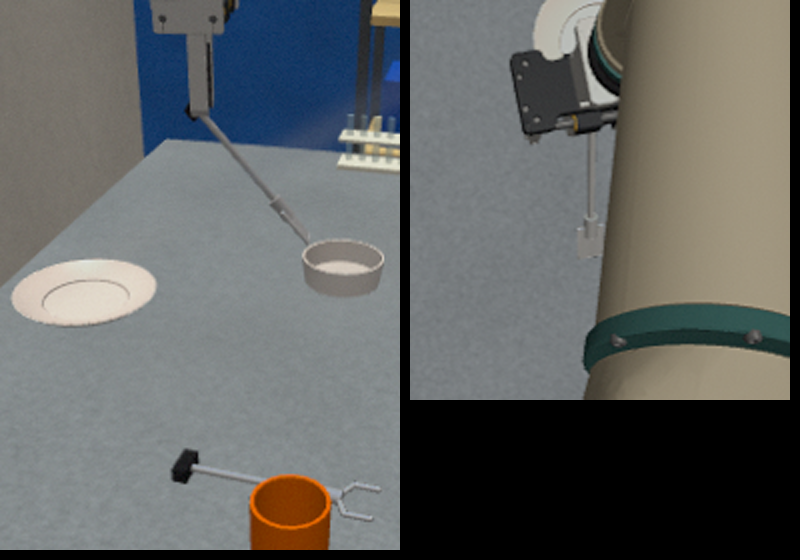

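```bash
python3 - <<'E'
from h import *
from plant import env
f=np.load("side1.npz");g=np.load("top1.npz");o=env.get_obs();np.set_printoptions(precision=2,suppress=True)
d=R.from_euler('z',9.8,degrees=True).apply([1,0,0])
bar=o["tool_pos"]+[0,0,.003]
for a in range(30,65,5):
    c=np.radians(a);E=bar+.2*(-np.cos(c)*d-np.sin(c)*np.array([0,0,1]));print(a,proj(f,E),proj(g,E))
print(proj(f,bar))
J=np.array([.4905,.342])
def chk(p,y,e):
    return env.ik(np.array(p),rot(y,e))
for e in(30,40,45,50,60):
    print(e,"lift",chk([.649,-.126,.3],9.8,e),chk([.68,-.126,.25],9.8,e))
    for y in(-30,0,30,60,90):
        for z in (.3,.21):
            print("  ",y,z,chk([*J,z],y,e))
E
```

```text
30 [[282.05  99.09]] [[317.84 197.11]]
35 [[277.66 104.94]] [[315.82 193.43]]
40 [[272.84 110.34]] [[313.84 189.33]]
45 [[267.6  115.27]] [[311.9  184.86]]
50 [[261.99 119.71]] [[310.02 180.05]]
55 [[256.06 123.63]] [[308.19 174.93]]
60 [[249.84 127.03]] [[306.42 169.53]]
[[205.5   54.04]]
30 lift [ 0.37  0.35 -0.13  1.89 -0.38  0.45 -0.84] [ 0.39  0.45 -0.19  1.88 -0.35  0.35 -0.86]
   -30 0.3 [-1.57  0.59  0.96  1.77  0.03  0.83 -2.85]
   -30 0.21 [-1.55  0.73  0.96  1.88 -0.13  0.64 -2.78]
   0 0.3 [-1.06  0.3   0.2   1.98  0.62  0.61 -2.92]
   0 0.21 [-1.3   0.48  0.56  2.1   0.47  0.3  -2.84]
   30 0.3 [-0.7   0.23 -0.02  2.08  0.31  0.34 -2.04]
   30 0.21 None
   60 0.3 [-0.19  0.28 -0.38  2.01 -0.36  0.43 -0.76]
   60 0.21 [-0.38  0.4  -0.14  2.14 -0.95  0.25 -0.14]
   90 0.3 [-0.03  0.41 -0.46  1.83 -0.43  0.76 -0.15]
   90 0.21 [ 0.    0.54 -0.53  1.93 -0.41  0.54 -0.1 ]
40 lift [ 0.55  0.34 -0.3   2.05 -0.99  0.24 -0.19] [ 1.    0.65 -1.07  2.03  1.44  0.3  -2.48]
   -30 0.3 [-1.74  0.73  1.15  1.83  0.02  0.74 -2.89]
   -30 0.21 [-1.72  0.9   1.14  1.92 -0.21  0.57 -2.78]

[... 1422 characters left out ...]
 0.31  1.12]
   60 0.21 [ 0.26  0.65 -0.88  2.39  3.27  0.42  2.16]
   90 0.3 [ 0.28  0.53 -0.65  1.98 -0.91  0.68  0.45]
   90 0.21 [ 0.35  0.74 -0.8   2.05 -0.89  0.44  0.56]
60 lift [ 1.15  0.63 -1.06  2.32  3.15  0.47  2.21] [ 0.99  0.72 -0.88  2.29  3.23  0.58  2.16]
   -30 0.3 [-0.6   0.84 -1.06  1.88  1.39  1.92  2.05]
   -30 0.21 [-0.61  1.02 -1.06  1.93  1.47  1.96  1.89]
   0 0.3 [-1.9   0.72  1.13  2.34  2.14  0.29  1.53]
   0 0.21 [-1.68  0.82  0.76  2.4   2.23  0.55  1.27]
   30 0.3 None
   30 0.21 None
   60 0.3 [ 0.47  0.59 -1.06  2.42  3.47  0.46  1.98]
   60 0.21 None
   90 0.3 [ 0.46  0.68 -0.85  2.03 -1.02  0.63  0.66]
   90 0.21 [ 0.49  0.9  -0.92  2.08 -1.03  0.42  0.83]
```

Two views agree the stirrer slid to about 51° below horizontal at the fixed 30 N. Since the grip force can't be varied, I'll tilt the tool about 38° to bring it plumb, above the jar.

```bash
cat >> h.py <<'E'
def look(env,viewer,tag,L=.2):
    o=env.get_obs();f=snap(viewer,"side",tag);g=snap(viewer,"top",tag)
    P=o["tool_pos"];O=np.zeros((560,800,3),np.uint8)
    for k,(c,x0) in enumerate(((f,0),(g,405))):
        p=proj(c,np.array([P,P-[0,0,.2]]));m=p.mean(0).astype(int)
        x=int(np.clip(m[0]-65,0,382));y=int(np.clip(m[1]-90,0,204))
        O[:540,x0:x0+390]=crop(c["color"],x,y,130,180,3);print("crop",x,y,"TCP,end if plumb:",p.round(1).tolist())
    cv2.imwrite(f"pics/{tag}.png",O);print(P,o["width"],o["grip_force"],o["time_s"])
E
python3 - <<'E'
from h import *
from plant import env,viewer
J=np.array([.4905,.342])
env.goto([*J,.335],rot(90,38)); env.sleep(.3); look(env,viewer,"c3"); print(env.get_obs()["q"])
E
```

```text
crop 153 117 TCP,end if plumb: [[216.1, 144.0], [220.6, 271.6]]
crop 23 102 TCP,end if plumb: [[68.7, 190.0], [109.0, 195.6]]
[0.49077196 0.34177238 0.33490325] 0.03570260351607633 29.999524354934692 11.4667
[ 0.05223696  0.38640402 -0.45714313  1.84465821 -0.64529435  0.80544811
  0.06778899]
```

View pics/c3.png

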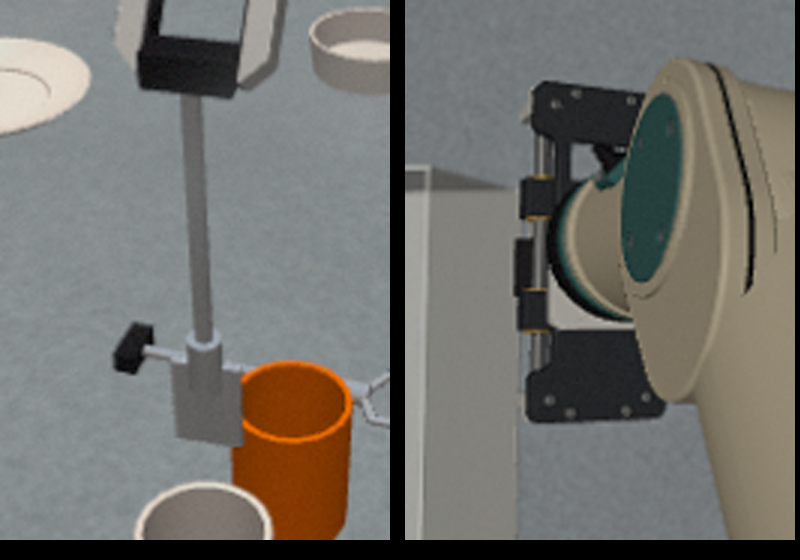

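The side view shows the stirrer hanging nearly plumb with its paddle end at about (222.7, 264). I'll solve for the remaining tilt.

```bash
python3 - <<'E'
from h import *
f=np.load("sidec3.npz")
P=np.array([.49077,.34177,.3349]);bar=P-.003*np.array([0,.616,-.788])
print(proj(f,bar))
for a in range(-15,11,5):
    c=np.radians(a);print(a,proj(f,bar+.2*np.array([0,np.sin(c),-np.cos(c)])))
from plant import env
for e in (38,40,42,44,46,48): print(e,env.ik([.4905,.342,.335],rot(90,e)),env.ik([.4905,.342,.215],rot(90,e)))
E
```

```text
[[216.49748012 141.37225772]]
-15 [[229.85576906 242.09276737]]
-10 [[227.05820966 251.5060871 ]]
-5 [[224.08703807 260.63479458]]
0 [[220.93911615 269.43564167]]
5 [[217.61149972 277.85847656]]
10 [[214.10169379 285.84524041]]
38 [ 0.05215127  0.38624275 -0.45723481  1.84476839 -0.64535895  0.80541283
  0.06782386] [ 0.076424    0.56597945 -0.51923708  1.98428979 -0.73922181  0.53409048
  0.28200685]
40 [ 0.08735952  0.39566637 -0.47990526  1.86129521 -0.69052307  0.79699922
  0.12321509] [ 0.11524486  0.58326453 -0.54963111  1.9965019  -0.78751224  0.52689069
  0.34810612]
42 [ 0.1220153   0.40658223 -0.50285218  1.87741473 -0.73507965  0.78991436
  0.17870173] [ 0.15282171  0.60226221 -0.57930758  2.00807098 -0.8345958   0.52110228
  0.41374914]
44 [ 0.15596977  0.41900913 -0.52596977  1.89310717 -0.77880324  0.78406335
  0.23406624] [ 0.18892643  0.62289569 -0.60797743  2.01897732 -0.88025164  0.51671888
  0.47868835]
46 [ 0.18908534  0.43296079 -0.54915597  1.90835213 -0.8214868   0.77934189
  0.28910832] [ 0.22337283  0.64506883 -0.63538683  2.02920064 -0.92427119  0.51374367
  0.54268311]
48 [ 0.22124012  0.44844591 -0.57231759  1.92312862 -0.86294374  0.77563881
  0.34364676] [ 0.25602242  0.66867035 -0.66132808  2.03872013 -0.96644993  0.51218469
  0.60549228]
```

```bash
python3 - <<'E'
from h import *
from plant import env,viewer
env.sleep(.6)
x,y=.4905,.352
env.servo_line([x,y,.335],v=.05); env.sleep(.3)
print(env.servo_line([x,y,.2045],v=.05,guard=8)); env.sleep(.4)
o=env.get_obs();print(o["contact_force"]);look(env,viewer,"c4")
E
```

```text
False
[-0.28356135 -0.46335928 -1.54503984]
crop 154 196 TCP,end if plumb: [[217.3, 238.4], [221.5, 334.9]]
crop 42 106 TCP,end if plumb: [[92.7, 194.1], [123.2, 198.2]]
[0.49051143 0.35201701 0.20451585] 0.035360320070431286 29.999609291553497 15.975
```

View pics/c4.png

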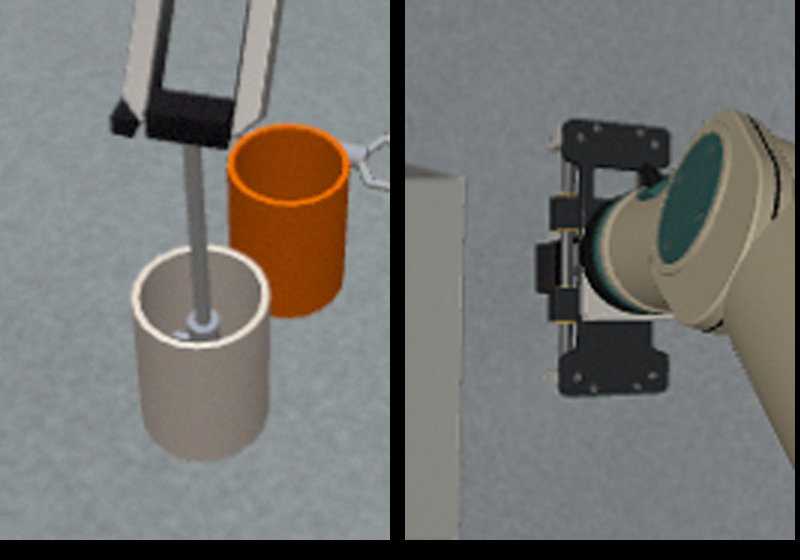

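The paddle is inside the white jar, its hub at about (222, 302) in the side image, close to the floor. I'll release and withdraw along the tool axis.

```bash
python3 - <<'E'
from h import *
from plant import env,viewer
env.gripper_open(); env.sleep(.6)
z=R.from_quat(rot(90,38)).as_matrix()[:,2]
P=np.array([.4905,.352,.2045])
print(env.servo_line(P-.12*z,v=.08,guard=10)); env.sleep(.8)
o=env.get_obs();print(o["tool_pos"],o["contact_force"])
f=snap(viewer,"side","5");g=snap(viewer,"top","5")
O=np.zeros((560,800,3),np.uint8);O[:540,:390]=crop(f["color"],150,190,130,180,3);O[:540,405:795]=crop(g["color"],42,106,130,180,3);cv2.imwrite("pics/c5.png",O);print(env.get_obs()["time_s"])
E
```

```text
False
[0.4905061  0.27811769 0.29908178] [ 0.38156298 -0.05215205  0.16778375]
20.2333
```

View pics/c5.png

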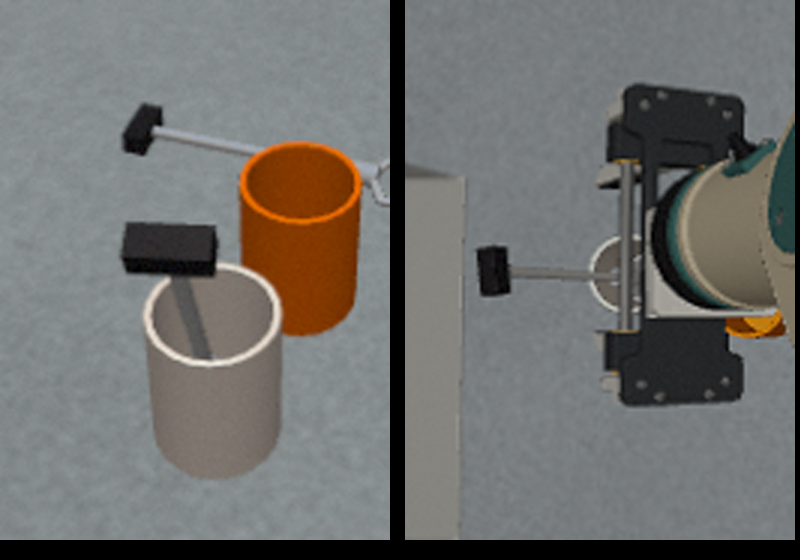

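```bash
python3 -c "
from plant import env
print(env.finish_job())"
```

```text
the job is handed in; nothing more can be done
None
```

The paddle stirrer is in the tall white jar, paddle down, leaning on the rim at about 32–35° (from jar geometry and the last picture), and the job is handed in, though no verdict was returned. The grip force is fixed at 30 N, so instead of easing the grip I let it slip partway and tilted the wrist to bring it plumb (about 3° off).

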